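Stow a tin past a spring stop

TASK

Stow the sardine tin that stands in the two-lane rack: with a fingertip press down the sprung steel bar in the floor of the tin's lane behind the tin, and keep it down while you push the tin along the lane past the two stop pins, until all of it is in the end bay. Then take the finger away so that the pins spring up behind the tin. Only press and push: do not lift or tip the tin, and leave the matchbox, the other lane's bar and the things round the rack alone.

Things in the scene. Friction and masses are not known exactly. Their poses are not given: they have to be found in the camera images.
- rack: Light wooden rack fixed to the worktop, 319 x 152 mm. Origin on the worktop; +x runs along its two lanes from the open end (x -165 mm, no wall) to the end wall (inner face x +147.5, 46 high); z up. Lane a is centred on y +37, lane b on y -37, each 68 wide between rails with tops at z 38; the goods slide on the deck at z 26. From the open end to x +55 each lane has a 40 mm wide slot along its middle.
- sardine_tin: Oblong metal fish tin, rounded corners, 63 x 105 x 25 mm over the rim (solid to the touch 60 x 100), 0.11 to 0.22 kg, in either of the lanes between the open end and the stop pins, long side (own y) along the lane. Origin at the centre of its underside. It slides on the deck and counts as past the pins when its centre is 57 mm beyond the pin line along rack +x (the end wall stops it at 67).
- matchbox: Oblong cardboard box with square corners, 64 x 110 x 24 mm, standing in the other lane; stays where it is. Origin at the centre of its underside.
- bar_a_pins (a point): Midpoint between the two stop pins of lane a, at deck height (rack x +30, y +37, z 26 mm); axes as the rack's. The pins are upright, 8 mm thick, 26 mm to either side of the lane's middle (44 mm clear between them: a finger can pass) and stand 8 mm above the deck. They are part of the bar and go down with it; pressed 9 mm they are below the deck.
- bar_b_pins (a point): The same for lane b (rack x = +30 mm, y = -37 mm, z = 26 mm).
- bar_a_press (a point): Point on top of lane a's sprung steel bar near the open end (rack x -145 mm), clear of goods; moves with the bar. The bar is a flat strip 36 mm wide in the slot, from rack x -162 to +50 mm; its top is 2 mm below the deck at rest. It sinks level wherever pressed, so a finger can slide along it while pressing.
- bar_b_press (a point): The same for lane b.
- bar_a (a joint): How far the bar of lane a (with its pins) is pressed down, m: 0 up, 0.013 bottom stop. Spring: 3 N to start, about 6.3 N at the bottom. It springs back when released. 0.009 to 0.012 is a good depth to hold.
- bar_b (a joint): The same for lane b.
- peg_clip: Small clothes peg, 15 x 72 x 12 mm, lying on the worktop beside the rack; bystander. Origin at the centre of its underside.
- salt: Glass salt shaker 44 mm wide, 90 mm high, standing on the worktop; bystander. Origin at the centre of its underside.
- mate: Wooden cup 69 mm wide, 89 mm high, standing on the worktop; bystander. Origin at the centre of its underside.
- tuna: Round tin 87 mm wide, 40 mm high, standing on the worktop; bystander. Origin at the centre of its underside.
Things that resemble listed ones, but are neither listed nor needed, are in the scene too. Several things have the shape of the sardine_tin; the one meant has the colours described above.

How it is judged:
By the outcome, as a careful person would: the job done as asked, in the order asked, and still so for the second after the job is handed in, with the robot touching nothing.
It also fails if it takes over 42 s, if anything falls off the work surface, if the arm or the gripper's body presses on something with over 40 N, if the wrist force passes 120 N, or if a joint passes its speed limit or range.

ROBOT

A 7-joint arm with a two-finger parallel gripper is mounted at the origin on a cart in front of the work surface, level with it; the furniture and walls round the work are solid. World frame = base frame: x ahead of the robot, y to its left, z up, the work surface at z = 0. Lengths are in m, angles in rad, forces in N, time in s.
With the tool pointing down it reaches from about 0.425 to 0.925 m from the base axis. Payload 6.8 kg.
Tool frame: the origin (TCP) lies at the very end of the fingers, on their centre line; the grasp point (between the pads) lies 19 mm behind it; z points along the fingers, y is the line along which they close (so a half turn about z gives the same grasp; the last joint's range is limited). The gripper opens to 85 mm and grips with 20 to 120 N. Pads are 22 mm wide; open, the fingers measure 114 mm over their backs; the gripper's body (76 mm by 85 mm) begins 54 mm behind the grasp point. The pads swing forward as they close: fully open they stand 13 mm farther back than shut.
Start: joints at [1.031, 0.477, 0.022, 1.555, -0.011, 1.109, -0.083], TCP at [0.283, -0.613, 0.2] pointing down, gripper open.
Joint ranges: [-2.96, 2.96], [-0.34, 2.1], [-1.41, 1.46], [0.24, 2.44], [-1.37, 4.51], [0.17, 1.92], [-2.96, 2.96]. Speed limits (rad/s): [2.39, 2.39, 3.14, 3.14, 3.14, 3.14, 3.14].

INTERFACE

Orientations are given as a rotation vector (axis times angle).
In Python, from bench import r gives the robot as it stands.
- The arm moves only by the tool play_rows, never from a script. Its argument "targets" is text: rows parted by semicolons, each of 5 numbers parted by spaces: the closure, from -1 (fully open) to 1 (shut), then the shift along the tool's x, y, z in m, then the turn about the tool's z in rad. In form: gripper dx dy dz spin; .... A call has 1 to 8 rows; each row is the pose to reach, as a shift and turn from the pose commanded when the call began, along the tool's axes at that moment; what a row does not reach only later rows make up. A row lasts 1/12 s, in which the tool goes at most 41.7 mm and 7.16 degrees, less where a joint would pass 70% of its speed; a pose out of reach is approached as far as the arm can. A call with a gripper value outside its range is refused whole. The fingers move at their own pace and stop on an object; "squeeze" is the grip in N (left out, the last holds). Time passes only in rows, so rows that repeat a pose let the fingers close. It gives the time, the measured TCP pose, the force, the opening and the grip force at its end, in the units of the state.
- r.get_obs(): the state, without advancing time (a new reading comes with each control period).
- r.grab_frame(name): name is "scene" or "top"; returns the picture (420x560x3 uint8, red, green, blue); there is no depth.
- r.camera_info(name): a dict with "fov_y" (degrees; the focal length in pixels is half the picture's height over the tangent of half this angle, whatever the lens; pixels are square), "cx", "cy" (the principal point, pixels), "position" and "rotation" of the camera in the world. Camera axes: x right, y down, z forward; pixel columns grow to the right and rows downward; lengths in m; the calibration is good to about 2 mm. A picture is of the moment at which its call begins. camera_info takes no time and is no camera call.
- r.hand_in(): hands the job in; it is judged then, once.
The state is a dict: "clock": time; "joints": joint angles; "qvel": joint speeds; "tau": joint torques, N m; "tcp_pos": TCP position; "orientation": TCP orientation; "contact_force": force on the tool from outside, world axes, zero at the start; "moment": the same for the moment, N m; "grip_width": finger opening in m; "gripper_force": force on a finger pad.
Only numpy, scipy, OpenCV 4.12 (cv2) and the standard library are available. Lean on these libraries where they do the work, as an engineer would, in place of code of your own. Each camera call takes 0.05 s, during which the arm holds its last target. There are 200 camera calls.

## Working session

There is one attempt and no reset: what is moved stays moved. The work goes in short steps, Python scripts to look and compute and a tool call to move; the robot and the scene stay as the last step left them, time stands still between calls to the robot, and variables do not carry over. Pictures are saved under pics/ and viewed, at most 10 in all, crops included, and the job is handed in when it is done.

Besides the shell and the picture viewer there is one more tool, called after "Request:" as a command line: name --argument value ..., lists and objects as JSON in quotes. play_rows: Moves the arm, as the interface text tells. Its arguments: {"type":"object","properties":{"targets":{"type":"string"},"squeeze":{"type":"number"}},"required":["targets"]}

```bash
mkdir -p pics
python3 - <<'E'
from bench import r
import cv2
for n in("scene","top"):
    f=r.grab_frame(n); cv2.imwrite(f"pics/{n}0.png",cv2.resize(f[:,:,::-1],(800,600),interpolation=cv2.INTER_CUBIC)); cv2.imwrite(f"pics/{n}0raw.png",f[:,:,::-1])
    print(n,r.camera_info(n))
o=r.get_obs();print(o)
E
```

```text
scene {'fov_y': 43.69716460779971, 'cx': 269.7590694102692, 'cy': 213.74100058411454, 'position': array([-0.10277259,  0.54465359,  1.02917184]), 'rotation': array([-1.00182732,  2.5172099 , -0.9443933 ])}
top {'fov_y': 47.75723677979674, 'cx': 274.03647777187217, 'cy': 212.18819227224384, 'position': array([ 0.41841405, -0.07453147,  1.12401675]), 'rotation': array([-2.15427022,  2.19709968, -0.09603474])}
{'clock': 0.1, 'joints': array([ 1.03091332,  0.47770643,  0.02231375,  1.55638878, -0.01152166,
        1.10932368, -0.08311151]), 'qvel': array([ 0.00096923, -0.00271316,  0.00031843, -0.00233289, -0.00033778,
        0.00024107,  0.00057424]), 'tau': array([ 4.69810126e-03, -5.97766757e+01,  1.61387902e+00, -2.81958014e+01,
        1.28332412e-02,  5.04709882e-03,  4.28292230e-05]), 'tcp_pos': array([ 0.28223073, -0.61248673,  0.19941452]), 'orientation': array([-3.06705530e+00, -6.72672937e-01,  7.10778262e-04]), 'contact_force': array([-1.1460514 , -0.33962733,  0.83108711]), 'moment': array([-0.02566877,  0.00661629, -0.02287195]), 'gripper_force': 0.0, 'grip_width': 0.08590877766710053}
```

View pics/scene0.png

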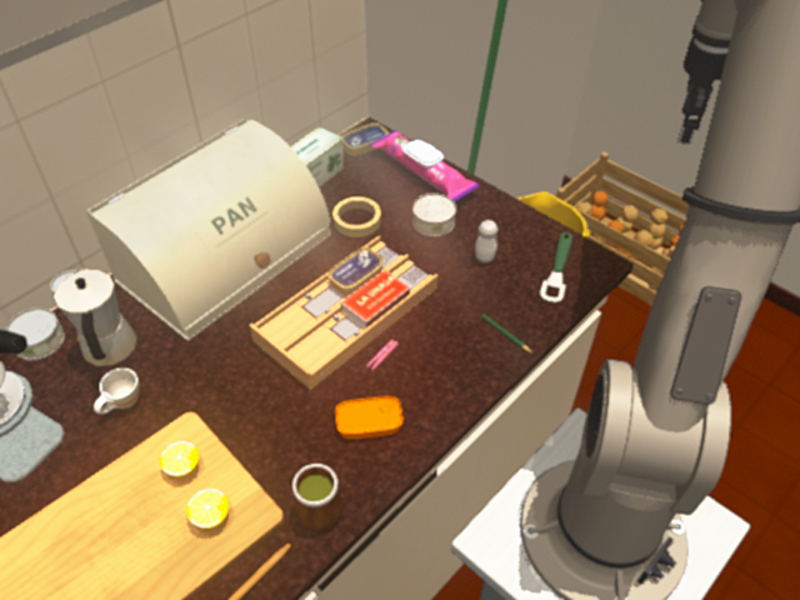

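View pics/top0.png

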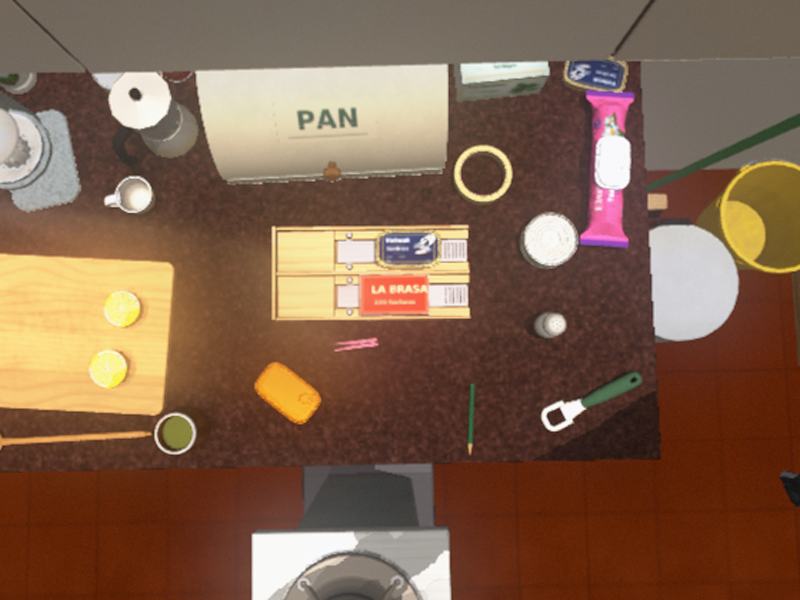

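The top view shows a rack at 800-px (272–470, 227–320), with its open end on the right. The blue sardine tin is in the far lane at (408,249) and the matchbox in the near lane at (395,295). Three things could be taken for the tin: the blue one in the rack (408,249), the blue one at the back right (596,73) and the orange tin shape (288,392). I choose the one in the rack and check it in a close crop.

Run:
```python
import cv2,numpy as np
a=cv2.imread("pics/top0raw.png")[150:235,182:342]; b=cv2.imread("pics/scene0raw.png")[160:275,170:315]
A=cv2.resize(a,None,fx=5,fy=5,interpolation=cv2.INTER_CUBIC);B=cv2.resize(b,None,fx=5,fy=5,interpolation=cv2.INTER_CUBIC)
cv2.imwrite("pics/topc.png",A);cv2.imwrite("pics/scenec.png",B);print(A.shape,B.shape)
```

```text
(425, 800, 3) (575, 725, 3)
```

View pics/topc.png

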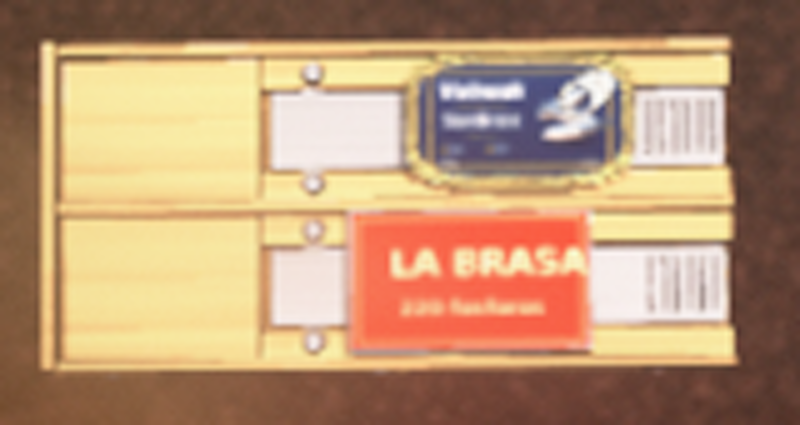

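View pics/scenec.png

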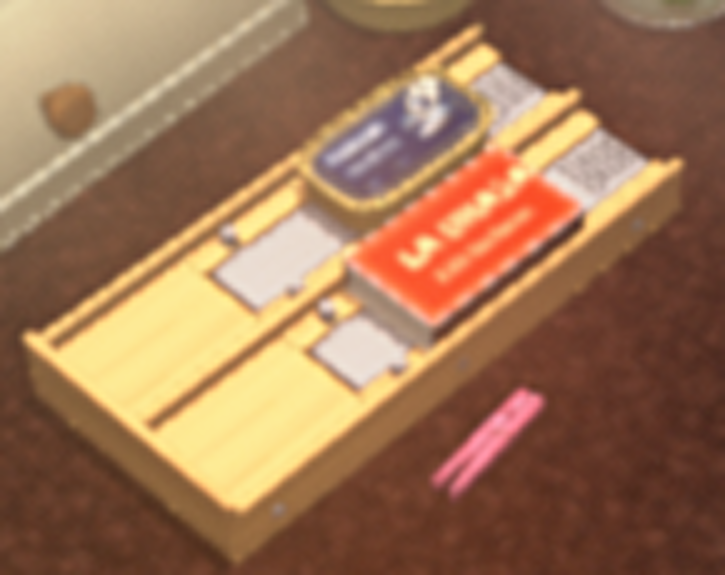

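The crops confirm the choice: a blue and gold sardine tin in the far lane, top crop (405–632, 60–190), with its pins at (313,73) and (313,183). The free bar end behind it is at (637–725, 90–165). Next I fit the rack pose from both views.

```bash
cat > h.py <<'E'
import numpy as np
from bench import r
from scipy.spatial.transform import Rotation as R
from scipy.optimize import least_squares
def proj(n,P):
    c=r.camera_info(n); f=210/np.tan(np.radians(c["fov_y"]/2))
    p=R.from_rotvec(c["rotation"]).inv().apply(np.atleast_2d(P)-c["position"])
    return p[:,:2]/p[:,2:]*f+[c["cx"],c["cy"]]
T=lambda a:(np.array(a,float)+.5)/5-.5+[182,150]
S=lambda a:(np.array(a,float)+.5)/5-.5+[170,160]
def rack(v,P): return R.from_euler('z',v[3]).apply(P)+v[:3]
E
python3 - <<'E'
from h import *
pt=T([[313,73],[313,183],[313,230],[313,341]]);ps=S([[230,233],[293,288],[327,307],[398,363]])
# triangulate pin tops
for a,b in zip(pt,ps):
    s=least_squares(lambda X:np.r_[(proj("top",X)-a).ravel(),(proj("scene",X)-b).ravel()],[.55,0,.03]);print(s.x.round(4),s.fun.round(2))
pins=np.array([[30,-63,34],[30,-11,34],[30,11,34],[30,63,34]])/1e3
bt=T([[725,90],[725,165],[728,248],[728,322]]);B=np.array([[-162,-55,24],[-162,-19,24],[-162,19,24],[-162,55,24]])/1e3
wt=T([[41,41],[41,369]]);W=np.array([[155,-76,46],[155,76,46]])/1e3 # outer corners of end wall ~
f=lambda v:np.r_[(proj("top",rack(v,pins))-pt).ravel(),(proj("scene",rack(v,pins))-ps).ravel(),(proj("top",rack(v,B))-bt).ravel()]
s=least_squares(f,[.6,0,0,1.57]);v=s.x;print("rack",v.round(4),s.fun.round(2))
np.save("rack.npy",v)
# tin ends (rim, z~51) along lane centre in top view
for u in([405,122],[632,122]):
    q=T(u);g=least_squares(lambda X:(proj("top",rack(v,np.array([[X[0],X[1],.05]])))-q).ravel(),[0,-.037]);print("tin end rack",g.x.round(4))
for n,P in(("bar pins b",[.03,-.037,.026]),("press b",[-.145,-.037,.024]),("press a",[-.145,.037,.024])):print(n,rack(v,np.array(P)).round(4))
o=r.get_obs();print("tool axes\n",R.from_rotvec(o["orientation"]).as_matrix().round(3))
E
```

```text
[ 0.6295 -0.0073  0.0325] [-0.13 -0.15  0.22  0.03]
[ 0.579  -0.0057  0.0303] [-0.46 -0.51  0.74  0.09]
[ 0.5558 -0.0062  0.0337] [-0.21 -0.23  0.34  0.04]
[ 0.5045 -0.0053  0.0332] [-0.25 -0.28  0.39  0.04]
rack [ 0.5668 -0.0367 -0.0018  1.5552] [ 0.04 -0.45  0.01 -0.35 -0.01 -0.34 -0.04 -0.18  0.15 -0.12  1.22 -0.53
  0.36  0.26  0.57  0.22 -0.44 -0.03 -0.22  0.14 -0.6  -0.36 -0.39  0.19]
tin end rack [-0.0132 -0.0359]
tin end rack [-0.1173 -0.0355]
bar pins b [ 0.6043 -0.0073  0.0242]
press b [ 0.6015 -0.1823  0.0222]
press a [ 0.5276 -0.1811  0.0222]
tool axes
 [[ 0.908  0.419 -0.001]
 [ 0.419 -0.908  0.002]
 [-0.    -0.002 -1.   ]]
```

Rack heading is 89.1°. The tin's lane b is the far one, and the tin's rear end is at rack x −0.117. First I bring the arm half-way, shutting the fingers.

Request:
play_rows --targets "1 0.030 -0.016 0 -0.07; 1 0.059 -0.033 0 -0.14; 1 0.089 -0.049 0 -0.21; 1 0.118 -0.065 0 -0.28; 1 0.148 -0.081 0 -0.35; 1 0.177 -0.098 0 -0.42; 1 0.207 -0.114 0 -0.49; 1 0.236 -0.130 0 -0.56" --squeeze 60

```text
clock: 0.77
tcp_pos: [0.443, -0.3945, 0.2]
orientation: [-2.76, -1.5, 0.0]
contact_force: [1.4, -0.6, -0.1]
grip_width: -0.0001
gripper_force: 0.0
```

```bash
cat >> h.py <<'E'
def go(x,z,y=-.037):
    "remaining shift in tool axes and spin to the rack point (x,y) at world z"
    v=np.load("rack.npy");o=r.get_obs();M=R.from_rotvec(o["orientation"]).as_matrix();p=o["tcp_pos"]
    t=rack(v,np.array([x,y,0]));t[2]=z
    e=v[3]-np.arctan2(M[1,0],M[0,0])
    q=R.from_euler('z',-v[3]).apply(p-v[:3])
    print("clock",o["clock"].__round__(2),"tcp",p.round(4),"rack",q.round(4),"shift",(M.T@(t-p)).round(4),"spin",round(-e,3),"F",o["contact_force"].round(2),"w",round(o["grip_width"],4), "down",M[:,2].round(3))
E
python3 -c "
from h import *
go(-.141,.2)"
```

```text
clock 0.77 tcp [ 0.443  -0.3945  0.2   ] rack [-0.3596  0.1182  0.2018] shift [0.2677 0.0154 0.    ] spin -0.56 F [ 1.38 -0.59 -0.06] w -0.0001 down [-0.  0. -1.]
```

Request:
play_rows --targets "1 0.036 0.002 0.01 -0.08; 1 0.072 0.004 0.03 -0.16; 1 0.108 0.006 0.05 -0.24; 1 0.144 0.008 0.07 -0.32; 1 0.180 0.010 0.09 -0.40; 1 0.215 0.012 0.09 -0.48; 1 0.250 0.014 0.09 -0.56; 1 0.268 0.015 0.09 -0.56"

```text
clock: 1.43
tcp_pos: [0.6037, -0.1746, 0.1096]
orientation: [-2.231, -2.209, -0.004]
contact_force: [0.9, 0.4, 0.3]
grip_width: 0.0001
gripper_force: 0.0
```

Request:
play_rows --targets "1 0 0 0.02 0; 1 0 0 0.035 0; 1 0 0 0.035 0"

```text
clock: 1.68
tcp_pos: [0.5992, -0.1792, 0.0718]
orientation: [-2.238, -2.198, 0.005]
contact_force: [-1.1, 0.2, -1.1]
grip_width: -0.0002
gripper_force: 0.0
```

Run:
```python
from h import *
import cv2
go(-.141,.05)
a=r.grab_frame("top")[140:245,182:342,::-1];b=r.grab_frame("scene")[140:270,180:340,::-1]
A=cv2.resize(a,None,fx=5,fy=5,interpolation=cv2.INTER_CUBIC)[:,:800];B=cv2.resize(b,None,fx=4,fy=4,interpolation=cv2.INTER_CUBIC)
cv2.imwrite("pics/hb.png",B);cv2.imwrite("pics/ha.png",A);print(A.shape,B.shape)
```

```text
clock 1.68 tcp [ 0.5992 -0.1792  0.0718] rack [-0.1419 -0.0346  0.0736] shift [0.0009 0.0025 0.0218] spin -0.002 F [-1.11  0.21 -1.11] w -0.0002 down [-0.006  0.001 -1.   ]
(525, 800, 3) (520, 640, 3)
```

View pics/hb.png

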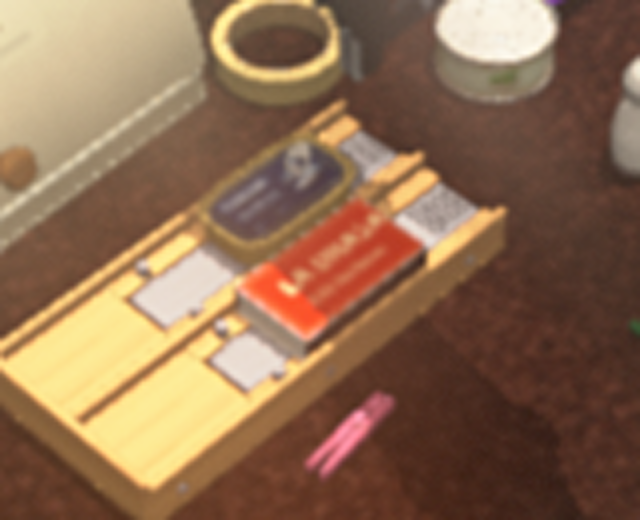

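The scene crop shows only shadow over the tin and no gripper in front of it, which I did not expect. I check the whole picture.

Run:
```python
from h import *
import cv2
b=r.grab_frame("scene")[:,:,::-1];a=r.grab_frame("top")[:,:,::-1]
cv2.imwrite("pics/full.png",cv2.resize(np.vstack([b[:380],a[60:330]]),None,fx=.92,fy=.92))
go(-.141,.05);print(proj("scene",r.get_obs()["tcp_pos"]),proj("top",r.get_obs()["tcp_pos"]))
```

```text
clock 1.88 tcp [ 0.6021 -0.1806  0.0762] rack [-0.1433 -0.0375  0.078 ] shift [ 0.0024 -0.0005  0.0262] spin -0.004 F [ 1.47 -1.24 -0.1 ] w 0.0 down [ 0.001 -0.    -1.   ]
[[269.85995791 164.88395762]] [[320.533263   170.94218299]]
```

View pics/full.png

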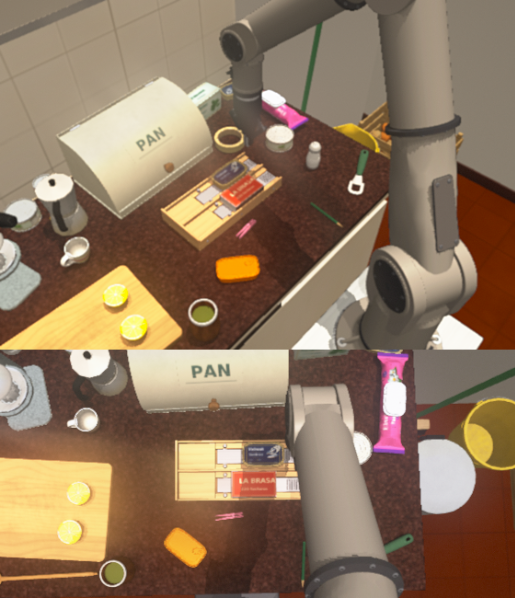

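The arm is there: its wrist comes in from above, and the fingertips should be near scene pixel (270,165), just above the bar's free end. I take a closer crop.

Run:
```python
from h import *
import cv2
b=r.grab_frame("scene")[105:205,215:325,::-1]
B=cv2.resize(b,None,fx=6,fy=6,interpolation=cv2.INTER_CUBIC)
B=cv2.convertScaleAbs(B,alpha=1.6,beta=10)
u=proj("scene",r.get_obs()["tcp_pos"])[0]; u=(u-[215,105]+.5)*6-.5; cv2.circle(B,tuple(int(i) for i in u.round()),4,(0,255,0),1)
cv2.imwrite("pics/near.png",B)
go(-.141,.05)
```

```text
clock 1.93 tcp [ 0.6022 -0.1806  0.0764] rack [-0.1433 -0.0377  0.0782] shift [ 0.0024 -0.0007  0.0264] spin -0.004 F [-0.29 -0.11 -0.38] w 0.0003 down [ 0.002 -0.    -1.   ]
```

View pics/near.png

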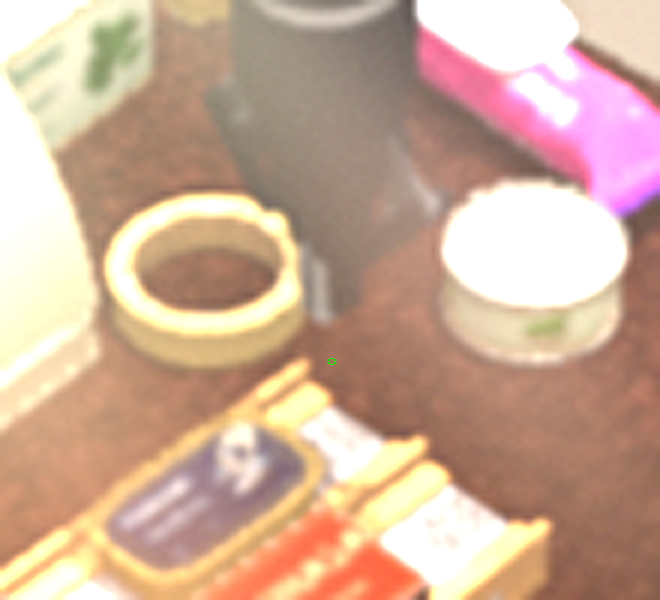

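Column position agrees with the prediction, but the dark tip looks about 7 px higher than computed. That is either low contrast or a height offset, and the contact height will show which. I descend gently.

Request:
play_rows --targets "1 0.002 0 0.010 0; 1 0.002 0 0.020 0; 1 0.002 0 0.030 0; 1 0.002 0 0.040 0; 1 0.002 0 0.046 0; 1 0.002 0 0.046 0"

```text
clock: 2.43
tcp_pos: [0.6002, -0.1778, 0.027]
orientation: [-2.24, -2.198, 0.003]
contact_force: [0.7, -0.3, 0.1]
grip_width: 0.0001
gripper_force: 0.0
```

Run:
```python
from h import *
import cv2
b=r.grab_frame("scene")[105:205,215:325,::-1]
B=cv2.resize(b,None,fx=6,fy=6,interpolation=cv2.INTER_CUBIC)
B=cv2.convertScaleAbs(B,alpha=1.3,beta=10)
u=proj("scene",r.get_obs()["tcp_pos"])[0]; u=(u-[215,105]+.5)*6-.5; cv2.circle(B,tuple(int(i) for i in u.round()),4,(0,255,0),1)
cv2.imwrite("pics/near2.png",B)
go(-.141,.026)
```

```text
clock 2.48 tcp [ 0.6008 -0.1779  0.028 ] rack [-0.1407 -0.0362  0.0298] shift [-0.0003  0.0008  0.002 ] spin -0.003 F [ 0.04 -0.36  0.35] w 0.0002 down [-0.002  0.001 -1.   ]
```

View pics/near2.png

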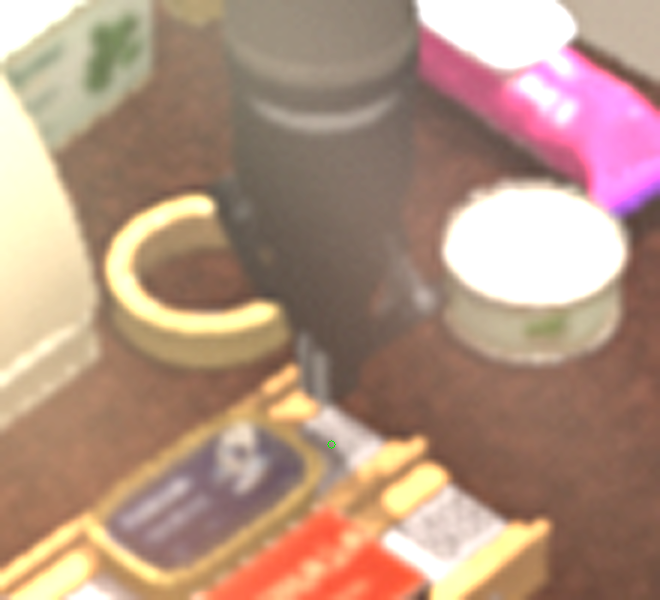

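The tip still looks about 7 px above the computed point (331,444), and there is no contact at z 0.028. I go on down in small steps, watching the force.

Request:
play_rows --targets "1 0 0 0.002 0; 1 0 0 0.004 0; 1 0 0 0.006 0; 1 0 0 0.006 0"

```text
clock: 2.82
tcp_pos: [0.6016, -0.1781, 0.0232]
orientation: [-2.242, -2.2, 0.0]
contact_force: [-0.4, 0.6, -0.6]
grip_width: -0.0003
gripper_force: 0.0
```

Request:
play_rows --targets "1 0 0 0.002 0; 1 0 0 0.004 0; 1 0 0 0.004 0; 1 0 0 0.004 0"

```text
clock: 3.15
tcp_pos: [0.6016, -0.1781, 0.0192]
orientation: [-2.242, -2.2, 0.0]
contact_force: [-0.3, -0.3, -0.6]
grip_width: -0.0001
gripper_force: 0.0
```

```bash
cat >> h.py <<'E'
def look(x,z):
    import cv2
    b=r.grab_frame("scene")[:,:,::-1];ref=cv2.imread("pics/scene0raw.png")
    v=np.load("rack.npy")
    for n,yy in(("b far",-.063),("b near",-.011),("a far",.011),("a near",.063)):
        u=proj("scene",rack(v,np.array([.03,yy,.032])))[0].round().astype(int)
        s=np.s_[u[1]-4:u[1]+5,u[0]-4:u[0]+5]
        print(n,"min grey/absdiff",b[s].mean(2).min().round(),ref[s].mean(2).min().round(),np.abs(b[s].astype(float)-ref[s]).mean().round(1))
    go(x,z)
E
python3 -c "
from h import *
look(-.141,.014)"
```

```text
b far min grey/absdiff 110.0 111.0 0.8
b near min grey/absdiff 113.0 115.0 0.9
a far min grey/absdiff 112.0 113.0 1.2
a near min grey/absdiff 104.0 105.0 1.0
clock 3.2 tcp [ 0.6017 -0.1781  0.0193] rack [-0.1408 -0.0371  0.0211] shift [-0.0002 -0.0001  0.0053] spin -0.003 F [-0.47  0.7   0.03] w -0.0002 down [ 0.  0. -1.]
```

There is still no contact at z 0.019, below the bar's nominal top of 0.024. So the tip really is higher than reported. I keep going down in steps.

Request:
play_rows --targets "1 0 0 0.002 0; 1 0 0 0.004 0; 1 0 0 0.004 0; 1 0 0 0.004 0"

```text
clock: 3.53
tcp_pos: [0.6015, -0.1781, 0.0151]
orientation: [-2.242, -2.2, 0.0]
contact_force: [-0.4, 0.7, -0.8]
grip_width: -0.0002
gripper_force: 0.0
```

Request:
play_rows --targets "1 0 0 0.002 0; 1 0 0 0.004 0; 1 0 0 0.004 0; 1 0 0 0.004 0"

```text
clock: 3.87
tcp_pos: [0.6015, -0.1781, 0.0111]
orientation: [-2.242, -2.2, 0.0]
contact_force: [-0.7, -0.2, -0.0]
grip_width: 0.0003
gripper_force: 0.0
```

```bash
python3 -c "
from h import *
look(-.141,.007)"
```

```text
b far min grey/absdiff 108.0 111.0 0.8
b near min grey/absdiff 115.0 115.0 0.8
a far min grey/absdiff 111.0 113.0 1.2
a near min grey/absdiff 103.0 105.0 0.9
clock 3.92 tcp [ 0.6016 -0.1781  0.0112] rack [-0.1408 -0.037   0.013 ] shift [-0.0002 -0.      0.0042] spin -0.003 F [-0.2   0.19  0.43] w 0.0 down [-0.  0. -1.]
```

Request:
play_rows --targets "1 0 0 0.001 0; 1 0 0 0.002 0; 1 0 0 0.002 0; 1 0 0 0.002 0"

```text
clock: 4.25
tcp_pos: [0.6016, -0.1781, 0.0093]
orientation: [-2.242, -2.2, 0.0]
contact_force: [-0.5, -0.9, 0.8]
grip_width: 0.0002
gripper_force: 0.0
```

Request:
play_rows --targets "1 0 0 0.001 0; 1 0 0 0.002 0; 1 0 0 0.002 0; 1 0 0 0.002 0"

```text
clock: 4.58
tcp_pos: [0.6016, -0.1781, 0.0072]
orientation: [-2.242, -2.2, 0.0]
contact_force: [-0.5, -0.3, 0.8]
grip_width: 0.0
gripper_force: 0.0
```

Run:
```python
from h import *
import cv2
look(-.141,.007)
b=r.grab_frame("scene")[105:205,215:325,::-1]
B=cv2.resize(b,None,fx=6,fy=6,interpolation=cv2.INTER_CUBIC)
B=cv2.convertScaleAbs(B,alpha=1.3,beta=10)
u=proj("scene",r.get_obs()["tcp_pos"])[0]; u=(u-[215,105]+.5)*6-.5; cv2.circle(B,tuple(int(i) for i in u.round()),4,(0,255,0),1)
cv2.imwrite("pics/near3.png",B)
```

```text
b far min grey/absdiff 110.0 111.0 0.9
b near min grey/absdiff 113.0 115.0 0.9
a far min grey/absdiff 112.0 113.0 1.2
a near min grey/absdiff 104.0 105.0 1.0
clock 4.63 tcp [ 0.6017 -0.1781  0.0072] rack [-0.1408 -0.037   0.009 ] shift [-0.0002 -0.      0.0002] spin -0.003 F [ 0.45 -0.65  0.17] w -0.0002 down [-0.  0. -1.]
```

View pics/near3.png

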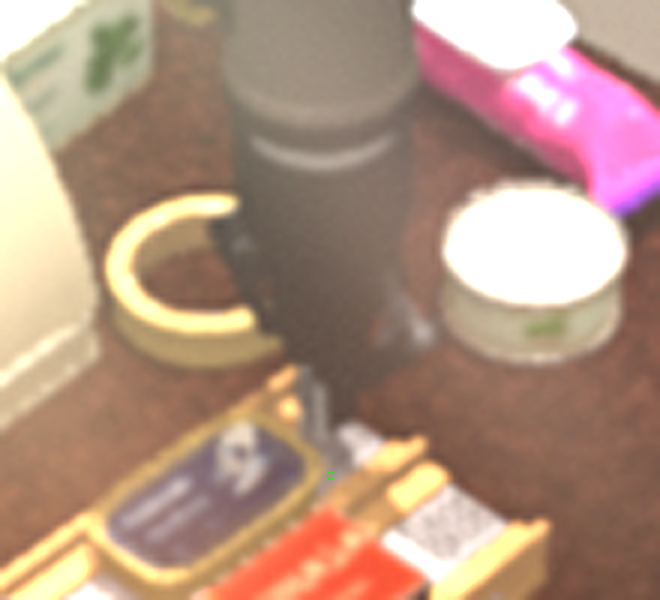

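The tip is now at about (325,438), a few mm above the bar. TCP z reads some 17 mm lower than the true tip. I continue in small steps.

Request:
play_rows --targets "1 0 0 0.001 0; 1 0 0 0.002 0; 1 0 0 0.002 0; 1 0 0 0.002 0"

```text
clock: 5.02
tcp_pos: [0.6016, -0.1781, 0.0052]
orientation: [-2.242, -2.2, 0.0]
contact_force: [-0.2, 0.4, 0.6]
grip_width: 0.0
gripper_force: 0.0
```

Request:
play_rows --targets "1 0 0 0.001 0; 1 0 0 0.002 0; 1 0 0 0.002 0; 1 0 0 0.002 0"

```text
clock: 5.35
tcp_pos: [0.6016, -0.1781, 0.0032]
orientation: [-2.242, -2.2, 0.0]
contact_force: [0.6, 0.2, -0.1]
grip_width: 0.0004
gripper_force: 0.0
```

```bash
python3 -c "
from h import *
look(-.141,.003)"
```

```text
b far min grey/absdiff 109.0 111.0 0.8
b near min grey/absdiff 114.0 115.0 0.9
a far min grey/absdiff 112.0 113.0 1.1
a near min grey/absdiff 104.0 105.0 1.0
clock 5.4 tcp [ 0.6017 -0.1781  0.0032] rack [-0.1408 -0.037   0.005 ] shift [-0.0002 -0.      0.0002] spin -0.003 F [ 0.21  0.19 -0.19] w 0.0003 down [-0.  0. -1.]
```

Request:
play_rows --targets "1 0 0 0.001 0; 1 0 0 0.002 0; 1 0 0 0.002 0; 1 0 0 0.002 0"

```text
clock: 5.73
tcp_pos: [0.6016, -0.1781, 0.0012]
orientation: [-2.242, -2.2, 0.0]
contact_force: [-0.7, -0.7, -0.2]
grip_width: -0.0001
gripper_force: 0.0
```

Request:
play_rows --targets "1 0 0 0.001 0; 1 0 0 0.002 0; 1 0 0 0.002 0; 1 0 0 0.002 0"

```text
clock: 6.07
tcp_pos: [0.6016, -0.1781, -0.0008]
orientation: [-2.242, -2.2, 0.0]
contact_force: [-0.3, -0.7, -0.2]
grip_width: -0.0003
gripper_force: 0.0
```

```bash
python3 -c "
from h import *
look(-.141,-.001)"
```

```text
b far min grey/absdiff 110.0 111.0 0.8
b near min grey/absdiff 113.0 115.0 0.8
a far min grey/absdiff 112.0 113.0 1.1
a near min grey/absdiff 104.0 105.0 0.9
clock 6.12 tcp [ 0.6017 -0.1781 -0.0007] rack [-0.1408 -0.0371  0.0011] shift [-0.0002 -0.0001  0.0003] spin -0.003 F [0.23 0.32 0.33] w -0.0001 down [-0. -0. -1.]
```

Run:
```python
from h import *
import cv2
v=np.load("rack.npy")
b=r.grab_frame("scene").mean(2);ref=cv2.imread("pics/scene0raw.png").mean(2)
print("tcp",proj("scene",r.get_obs()["tcp_pos"]).round(1),"bar pt",proj("scene",rack(v,np.array([-.141,-.037,.024]))).round(1))
print("bar corners",proj("scene",rack(v,np.array([[-.162,-.055,.024],[-.162,-.019,.024],[-.118,-.055,.024],[-.118,-.019,.024]]))).round(1).tolist())
print("cols 260..284")
for y in range(168,188): print(y,*[f"{int(c):3d}" for c in b[y,260:285]],'|',*[f"{int(c):3d}" for c in ref[y,260:285:2]])
```

```text
tcp [[269.6 185.8]] bar pt [[269.6 179.9]]
bar corners [[270.3, 172.8], [279.7, 179.2], [258.9, 181.0], [268.4, 187.6]]
cols 260..284
168 121 146 138 104  76  76  72  62  56  56  55  56  57  58  58  59  57  58  60  61  61  66  67  69  73 | 170 166 119 110  76  71  73  78  78  76  81  81  83
169 116 124 112  89  78  82  73  61  57  53  55  55  56  55  58  57  59  60  59  61  65  69  69  73  74 | 185 126 119 182 119  71  70  77  75  76  82  82  83
170  99  98  98  96  87  80  72  71  62  58  55  56  57  55  58  55  58  59  60  64  68  71  73  70  72 | 149 105 169 209 181  86  72  79  74  77  83  86  84
171  96 103 122 131 106  84  75  85  84  67  54  55  56  56  56  57  60  59  60  67  69  70  69  69  67 | 110 141 206 213 202  98  73  79  75  75  83  82  79
172 101 123 149 149 111  85  78  91  95  73  56  55  57  56  57  61  62  61  61  63  65  66  68  68  65 | 125 188 211 211 185 115  72  81  78  73  79  81  78
173 102 117 131 122  98  87  79  93  97  77  57  54  55  56  59  62  63  59  59  61  63  66  65  67  65 | 183 208 211 197 170 169  94  77  76  72  75  79  78
174 106 109 109 10
[... 1493 characters left out ...]
03  94 113 158 |  98  90 102 161 186 187 211 205 203 201 157 101 182
184  69  70  73  79  82  93 114 122 112 108 107 112 110 109 108 108 111 113 103  92  92 100 124 159 185 |  90  98 118 166 177 196 202 206 204 174 111 138 207
185  71  76  81  87  95 106 118 114 111 110 112 117 118 114 113 112 113 107  97  96 114 144 170 187 193 |  90 113 134 168 188 198 204 205 192 126 125 188 211
186  73  77  84  97 114 119 110 104 110 114 115 118 116 116 115 112 105  99  96 113 159 184 191 194 195 |  97 118 168 148 189 202 202 200 157 107 183 208 210
187  78  82  93 117 126 113  97  95 108 117 120 125 124 117 109 102  98  97 100 115 153 186 196 196 190 | 106 137 184 119 176 206 203 174 112 142 208 211 206
```

In this view a vertical shift is only 0.24 px/mm, so the tip (bottom edge about row 178) is some 30 mm above the reported TCP. It is roughly 6 mm above the bar, whose point projects to (270,180). I continue down.

Request:
play_rows --targets "1 0 0 0.001 0; 1 0 0 0.002 0; 1 0 0 0.003 0; 1 0 0 0.003 0; 1 0 0 0.003 0"

```text
clock: 6.58
tcp_pos: [0.6016, -0.1781, -0.0038]
orientation: [-2.242, -2.2, 0.0]
contact_force: [-0.3, -0.2, -0.1]
grip_width: 0.0001
gripper_force: 0.0
```

Request:
play_rows --targets "1 0 0 0.001 0; 1 0 0 0.002 0; 1 0 0 0.002 0; 1 0 0 0.002 0"

```text
clock: 6.92
tcp_pos: [0.6016, -0.1781, -0.0058]
orientation: [-2.242, -2.2, 0.0]
contact_force: [-0.0, -0.1, 0.5]
grip_width: 0.0001
gripper_force: 0.0
```

Request:
play_rows --targets "1 0 0 0.001 0; 1 0 0 0.002 0; 1 0 0 0.002 0; 1 0 0 0.002 0"

```text
clock: 7.25
tcp_pos: [0.6018, -0.1782, -0.0075]
orientation: [2.242, 2.2, 0.0]
contact_force: [0.1, 1.5, 1.8]
grip_width: -0.0
gripper_force: 1.1
```

```bash
python3 -c "
from h import *
look(-.141,-.008)"
```

```text
b far min grey/absdiff 109.0 111.0 2.8
b near min grey/absdiff 113.0 115.0 2.0
a far min grey/absdiff 112.0 113.0 1.0
a near min grey/absdiff 104.0 105.0 0.9
clock 7.3 tcp [ 0.6018 -0.1782 -0.0075] rack [-0.1409 -0.0372 -0.0057] shift [-0.0001 -0.0002  0.0005] spin -0.003 F [ 0.1  -0.09  1.97] w 0.0 down [ 0. -0. -1.]
```

Contact: about 2 N upward, and only lane b's pins changed in the picture, so the finger is on the right bar. Now I press about 9–10 mm further.

Request:
play_rows --targets "1 0 0 0.002 0; 1 0 0 0.004 0; 1 0 0 0.006 0; 1 0 0 0.008 0; 1 0 0 0.009 0; 1 0 0 0.009 0; 1 0 0 0.009 0"

```text
clock: 7.88
tcp_pos: [0.6019, -0.1781, -0.0166]
orientation: [2.242, 2.2, 0.0]
contact_force: [-0.5, -0.5, 4.5]
grip_width: 0.0001
gripper_force: 2.3
```

```bash
python3 -c "
from h import *
look(-.141,-.0175)"
```

```text
b far min grey/absdiff 109.0 111.0 17.0
b near min grey/absdiff 112.0 115.0 4.1
a far min grey/absdiff 112.0 113.0 1.1
a near min grey/absdiff 104.0 105.0 0.8
clock 7.93 tcp [ 0.6019 -0.1782 -0.0166] rack [-0.1409 -0.0373 -0.0148] shift [-0.0001 -0.0003  0.0009] spin -0.003 F [-0.8   0.37  5.05] w 0.0 down [ 0. -0. -1.]
```

About 5 N, with lane b's pins well sunk (roughly 10 mm) and lane a's unchanged. Now I slide along the lane, pressing 0.5 mm more.

Request:
play_rows --targets "1 0.005 0 0.0005 0; 1 0.010 0 0.0005 0; 1 0.015 0 0.0005 0; 1 0.020 0 0.0005 0; 1 0.025 0 0.0005 0; 1 0.030 0 0.0005 0; 1 0.035 0 0.0005 0; 1 0.040 0 0.0005 0"

```text
clock: 8.6
tcp_pos: [0.6025, -0.1381, -0.017]
orientation: [2.242, 2.2, -0.001]
contact_force: [-0.8, -3.8, 5.6]
grip_width: -0.0
gripper_force: 3.0
```

```bash
cat >> h.py <<'E'
def tin():
    "matchbox and tin edge along the lane middle, in rack x, from the top view"
    import cv2
    f=r.grab_frame("top").astype(float);v=np.load("rack.npy")
    xs=np.arange(-.17,.148,.002)
    for n,y,z in(("tin",-.037,.05),("box",.037,.05)):
        u=proj("top",rack(v,np.c_[xs,np.full_like(xs,y),np.full_like(xs,z)])).astype(np.float32)
        c=cv2.remap(f.astype(np.float32),u[:,0:1],u[:,1:2],cv2.INTER_LINEAR)[:,0]
        m=(c[:,2]>c[:,0]+8) if n=="tin" else (c[:,0]>c[:,1]+80)
        print(n,"colour from",xs[m].min().round(3) if m.any() else None,"to",xs[m].max().round(3) if m.any() else None)
E
python3 -c "
from h import *
look(-.06,-.0175);tin()"
```

```text
b far min grey/absdiff 106.0 111.0 19.3
b near min grey/absdiff 110.0 115.0 21.4
a far min grey/absdiff 110.0 113.0 1.9
a near min grey/absdiff 102.0 105.0 1.5
clock 8.65 tcp [ 0.6026 -0.1364 -0.0171] rack [-0.0991 -0.0373 -0.0153] shift [ 0.0391 -0.0004  0.0005] spin -0.002 F [-0.09 -2.83  4.56] w 0.0004 down [ 0.  0. -1.]
tin colour from -0.044 to -0.038
box colour from -0.092 to 0.01
```

The push force is about 3 N, the depth is held and the matchbox is unmoved. I continue.

Request:
play_rows --targets "1 0.006 0 0 0; 1 0.012 0 0 0; 1 0.018 0 0 0; 1 0.024 0 0 0; 1 0.030 0 0 0; 1 0.036 0 0 0; 1 0.042 0 0 0; 1 0.048 0 0 0"

```text
clock: 9.37
tcp_pos: [0.6032, -0.0903, -0.0171]
orientation: [2.243, 2.2, -0.001]
contact_force: [-0.8, -4.3, 5.9]
grip_width: -0.0002
gripper_force: 3.0
```

Run:
```python
from h import *
import cv2
go(.031,-.0175);tin()
t=r.grab_frame("top")[140:245,182:342,::-1];s=r.grab_frame("scene")[120:275,165:325,::-1]
cv2.imwrite("pics/mid.png",np.vstack([cv2.resize(t,(480,315),interpolation=cv2.INTER_CUBIC),cv2.resize(s,(480,465),interpolation=cv2.INTER_CUBIC)])[:, :])
```

```text
clock 9.37 tcp [ 0.6032 -0.0903 -0.0171] rack [-0.0531 -0.0372 -0.0154] shift [ 0.0841 -0.0005  0.0003] spin -0.004 F [-0.78 -4.28  5.9 ] w -0.0002 down [-0.    -0.001 -1.   ]
tin colour from None to None
box colour from -0.028 to 0.008
```

No snag: the tin's front is now past the pin line. I continue.

Request:
play_rows --targets "1 0.006 0 0 0; 1 0.012 0 0 0; 1 0.018 0 0 0; 1 0.024 0 0 0; 1 0.030 0 0 0; 1 0.036 0 0 0; 1 0.042 0 0 0; 1 0.048 0 0 0"

```text
clock: 10.18
tcp_pos: [0.604, -0.0425, -0.0172]
orientation: [2.243, 2.199, -0.001]
contact_force: [0.1, -4.3, 5.3]
grip_width: 0.0002
gripper_force: 3.1
```

Request:
play_rows --targets "1 0.005 0 0 0; 1 0.010 0 0 0; 1 0.014 0 0 0; 1 0.018 0 0 0; 1 0.021 0 0 0; 1 0.024 0 0 0; 1 0.024 0 0 0"

```text
clock: 10.77
tcp_pos: [0.6044, -0.0177, -0.0172]
orientation: [-2.242, -2.201, 0.001]
contact_force: [-0.1, -2.4, 4.9]
grip_width: 0.0
gripper_force: 2.8
```

Run:
```python
from h import *
import cv2
go(.031,-.0175)
v=np.load("rack.npy");b=r.grab_frame("scene").astype(np.float32)
# leading stretch of the lane as seen by the scene camera, tin top height
xs=np.arange(.05,.15,.004)
u=proj("scene",rack(v,np.c_[xs,np.full_like(xs,-.037),np.full_like(xs,.05)])).astype(np.float32)
c=cv2.remap(b,u[:,0:1],u[:,1:2],cv2.INTER_LINEAR)[:,0]
for x,k in zip(xs,c):print(round(x,3),k.astype(int),end='; ')
```

```text
clock 10.77 tcp [ 0.6044 -0.0177 -0.0172] rack [ 0.0196 -0.0373 -0.0154] shift [ 0.0114 -0.0004  0.0003] spin -0.003 F [-0.06 -2.38  4.88] w 0.0 down [-0. -0. -1.]
0.05 [108 100  98]; 0.054 [138 129 125]; 0.058 [150 140 135]; 0.062 [132 123 121]; 0.066 [110 100 104]; 0.07 [87 76 84]; 0.074 [74 63 75]; 0.078 [74 63 75]; 0.082 [85 78 87]; 0.086 [93 87 95]; 0.09 [95 88 96]; 0.094 [91 84 93]; 0.098 [98 91 98]; 0.102 [96 89 96]; 0.106 [89 83 91]; 0.11 [92 86 95]; 0.114 [87 79 89]; 0.118 [76 67 78]; 0.122 [79 68 69]; 0.126 [111  94  80]; 0.13 [219 182 112]; 0.134 [167 136  78]; 0.138 [130  99  60]; 0.142 [190 138  85]; 0.146 [222 168 102];
```

The tin's front rim is at rack x of about 0.133, so its centre is at 0.080, which agrees with the finger at 0.0196. The last stretch is 12 mm, to a centre near 0.092 with the wall stop at 0.097.

Request:
play_rows --targets "1 0.003 0 0 0; 1 0.006 0 0 0; 1 0.008 0 0 0; 1 0.010 0 0 0; 1 0.0115 0 0 0; 1 0.0120 0 0 0; 1 0.0120 0 0 0"

```text
clock: 11.4
tcp_pos: [0.6046, -0.0064, -0.0172]
orientation: [2.243, 2.2, -0.001]
contact_force: [0.5, -3.7, 5.9]
grip_width: -0.0001
gripper_force: 3.0
```

Run:
```python
from h import *
import cv2
go(.031,-.0175)
v=np.load("rack.npy");b=r.grab_frame("scene").astype(np.float32)
xs=np.arange(.11,.15,.003)
u=proj("scene",rack(v,np.c_[xs,np.full_like(xs,-.037),np.full_like(xs,.05)])).astype(np.float32)
c=cv2.remap(b,u[:,0:1],u[:,1:2],cv2.INTER_LINEAR)[:,0]
for x,k in zip(xs,c):print(round(x,3),k.astype(int),end='; ')
```

```text
clock 11.4 tcp [ 0.6046 -0.0064 -0.0172] rack [ 0.0309 -0.0373 -0.0154] shift [ 0.0001 -0.0003  0.0003] spin -0.004 F [ 0.47 -3.72  5.87] w -0.0001 down [-0.001 -0.001 -1.   ]
0.11 [ 98  93 101]; 0.113 [96 91 99]; 0.116 [89 86 95]; 0.119 [90 87 96]; 0.122 [93 87 98]; 0.125 [87 82 94]; 0.128 [75 71 84]; 0.131 [70 63 74]; 0.134 [75 66 68]; 0.137 [119 102  84]; 0.14 [203 171 113]; 0.143 [222 185 109]; 0.146 [162 130  75]; 0.149 [198 154  93];
```

The front rim is at about 0.145, so the centre is near 0.0925, which is 62 mm past the pins. I back off 3 mm still pressing, so the finger doesn't drag the tin up, and then lift straight up.

Request:
play_rows --targets "1 -0.001 0 0 0; 1 -0.003 0 0 0; 1 -0.004 0 -0.004 0; 1 -0.004 0 -0.010 0; 1 -0.004 0 -0.020 0; 1 -0.004 0 -0.035 0; 1 -0.004 0 -0.055 0; 1 -0.004 0 -0.075 0"

```text
clock: 12.12
tcp_pos: [0.6037, -0.0107, 0.0585]
orientation: [-2.242, -2.199, 0.003]
contact_force: [0.5, 0.9, 0.6]
grip_width: -0.0001
gripper_force: 0.0
```

Request:
play_rows --targets "1 0 0 -0.03 0; 1 0 0 -0.06 0; 1 0 0 -0.09 0; 1 -0.03 0 -0.11 0; 1 -0.06 0 -0.12 0; 1 -0.09 0 -0.12 0; 1 -0.12 0 -0.12 0; 1 -0.15 0 -0.12 0"

```text
clock: 12.78
tcp_pos: [0.6011, -0.1619, 0.1786]
orientation: [2.243, 2.2, -0.001]
contact_force: [-0.8, 0.9, -0.1]
grip_width: 0.0001
gripper_force: 0.0
```

Request:
play_rows --targets "1 -0.03 0 0 0; 1 -0.06 0 0 0; 1 -0.09 0 0 0; 1 -0.12 0 0 0; 1 -0.14 0 0 0; 1 -0.15 0 0 0; 1 -0.15 0 0 0; 1 -0.15 0 0 0"

```text
clock: 13.45
tcp_pos: [0.5989, -0.3091, 0.1777]
orientation: [-2.242, -2.2, -0.001]
contact_force: [-0.3, 1.4, -0.6]
grip_width: 0.0002
gripper_force: 0.0
```

Run:
```python
from h import *
import cv2
t=r.grab_frame("top")[145:240,182:342,::-1];s=r.grab_frame("scene")[160:275,170:315,::-1]
cv2.imwrite("pics/end.png",np.vstack([cv2.resize(t,(480,285),interpolation=cv2.INTER_CUBIC),cv2.resize(s,(480,315),interpolation=cv2.INTER_CUBIC)]))
look(0,.2);tin()
```

```text
b far min grey/absdiff 108.0 111.0 25.3
b near min grey/absdiff 113.0 115.0 1.0
a far min grey/absdiff 112.0 113.0 1.0
a near min grey/absdiff 105.0 105.0 0.8
clock 13.6 tcp [ 0.5997 -0.3074  0.178 ] rack [-0.2702 -0.0371  0.1798] shift [ 2.702e-01 -2.000e-04 -2.170e-02] spin -0.0 F [ 0.38  0.39 -0.  ] w 0.0002 down [ 0.     0.001 -1.   ]
tin colour from 0.048 to 0.13
box colour from -0.096 to 0.01
```

View pics/end.png

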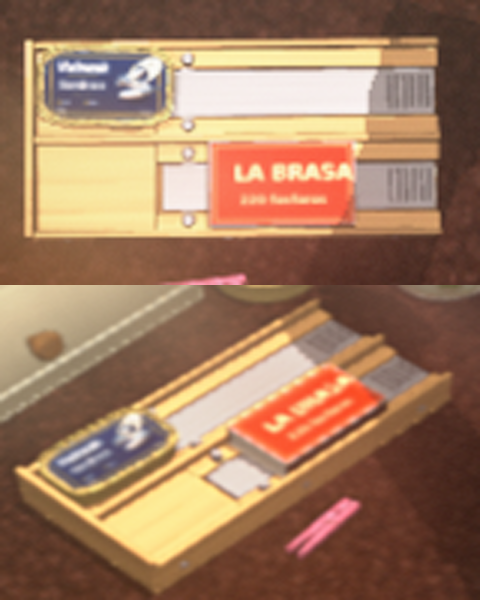

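In the top half the tin sits in the end bay (40–172, 47–127) with both pins up behind it at (188,58) and (188,125). The matchbox and the peg have not moved. The near pin's pixels match the start picture again, so I hand in.

```bash
python3 -c "
from bench import r
print(r.hand_in())"
```

```text
the job is handed in; nothing more can be done
None
```

The sardine tin is stowed in the end bay of lane b, its centre about 62 mm past the pin line, with both pins sprung up behind it and the matchbox unmoved; the job was handed in at about 13.6 s.

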